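Rinse a steel cup on the press-down cup rinser

ROBOT

A 6-joint arm with a two-finger parallel gripper is mounted at the origin on a cart in front of the work surface, level with it; the furniture and walls round the work are solid. World frame = base frame: x ahead of the robot, y to its left, z up, the work surface at z = 0. Lengths are in mm, angles in rad, forces in N, time in s.
With the tool pointing down it reaches from about 325 to 750 mm from the base axis. Payload 7.6 kg.
Tool frame: the origin (TCP) lies midway between the tips of the shut fingers; the grasp point (between the pads) lies 19 mm behind it; z points along the fingers, y is the line along which they close (so a half turn about z gives the same grasp; the last joint's range is limited). The gripper opens to 85 mm and grips with 20 to 120 N. Pads are 22 mm wide; open, the fingers measure 114 mm over their backs; the gripper's body (76 mm by 85 mm) begins 54 mm behind the grasp point. The pads swing forward as they close: fully open they stand 13 mm farther back than shut.
Start: joints at [-1.38, 0.052, 1.401, -0, 1.689, -0.07], TCP at [135.397, -507.261, 231.323] pointing down, gripper open.
Joint ranges: [-2.9, 2.9], [-0.91, 2.17], [0.12, 2.37], [-1.06, 4.2], [0.26, 2.73], [-2.93, 2.93]. Speed limits (rad/s): [2.57, 2.57, 3.01, 3.14, 3.14, 3.14].

INTERFACE

Orientations are given as a rotation vector (axis times angle).
In Python, from station import r, viewer, ticket gives the robot as it stands. The module is installed in compiled form; this text tells all that it offers.
- The arm moves only by the tool step_arm, never from a script. Its argument "deltas" is a list of rows, each an object with "delta_pos": the shift along the tool's x, y, z in cm, a list of three; "turn": the turn about the tool's z in rad. In form: [{"delta_pos": [dx, dy, dz], "turn": turn}, ...]. A call has 1 to 12 rows; each row shifts and turns the commanded pose from where the row before left it, along the tool's axes as they then stand; what a row does not reach is not made up. A row lasts 1/12 s, in which the tool goes at most 41.7 mm and 7.16 degrees, less where a joint would pass 70% of its speed; a pose out of reach is approached as far as the arm can. A call with a gripper value outside its range is refused whole. "grip" is the opening, from -1 (shut) to 1 (fully open), set as the call begins (left out, the last holds). The fingers move at their own pace and stop on an object; "newtons" is the grip in N (left out, the last holds). Time passes only in rows, so rows that do not move let the fingers close. It gives the time, the measured TCP pose, the force, the opening and the grip force at its end, in the units of the state.
- r.state(): the state, without advancing time (a new reading comes with each control period).
- viewer.snapshot(name): name is "scene" or "top"; returns a dict with "frame" (400x640x3 uint8, red, green, blue), "fovy" (degrees; the focal length in pixels is half the picture's height over the tangent of half this angle, whatever the lens; pixels are square), "cx", "cy" (the principal point, pixels), "position" and "orientation" of the camera in the world. Camera axes: x right, y up, looking along -z (the intrinsics and any distortion apply to the point x, -y, -z); pixel columns grow to the right and rows downward; lengths in mm; the calibration is good to about 2 mm. A picture is of the moment at which its call begins. There is no depth.
- ticket.hand_in(): hands the job in; it is judged then, once.
The state is a dict: "t": time; "joint_pos": joint angles; "qvel": joint speeds; "tau": joint torques, N m; "eef_pos": TCP position; "orientation": TCP orientation; "force": force on the tool from outside, world axes, zero at the start; "ft_torque": the same for the moment, N m; "opening": finger opening in mm; "grasp_force": force on a finger pad.
Only numpy, scipy, OpenCV 4.12 (cv2) and the standard library are available. Lean on these libraries where they do the work, as an engineer would, in place of code of your own. Each camera call takes 0.05 s, during which the arm holds its last target. There are 200 camera calls.

TASK

Take the plain steel cup that lies in the draining cradle, turn it mouth down over the spray post of the cup rinser so that its rim sits all round on the rinser's round disc, and press it down about 15 mm against the spring, until the disc is level with the tops of the three fixed studs round it. Hold it there for a good three seconds and finish with the gripper still holding the cup down at that level, do not put it down or let go. Never push the disc all the way to its stop, and leave the other things on the table where they stand.

Things in the scene. Friction and masses are not known exactly. Their poses are not given: they have to be found in the camera images.
- steel_cup: tapered hollow steel cup, 101 mm tall, 70 g; outside 56 mm wide near the base (10 mm up), growing evenly to 77 mm at the rim; mouth 72 mm. Origin: centre of the base's outside; z runs from base to mouth. Lies in the cradle, mouth away from the robot and about 19 degrees below level, sides free near the base. Half a turn about a tool axis 35 degrees from both cup axis and down puts it mouth down
- cradle: fixed draining cradle: grey plate 130 x 80 x 8 mm on the table, with two bent steel bars, under 50 mm high, that carry the cup from below and end in a short upturned lip before its mouth. Origin: centre of the plate's underside; x points the way of the cup's mouth, z up. The centre of the cup's base lies at x = -47 mm, z = 78 mm
- rinser: fixed cup rinser on the table (left or right, the cradle stands on the other side): round steel drip dish 160 mm across and 20 mm high, with three fixed studs (10 mm thick, 61 mm from the middle) whose tops are 55 mm above the table, round a spring-loaded round disc with a spray post. Origin: centre of the dish's underside, z up
- plunger_seat (a point): centre of the upper face of the rinser's moving disc (94 mm wide, 6 mm thick), 70 mm above the table when free; z up. On it stands a spray post 58 mm high, 14 mm wide at the tip, 24 mm below, with a cone foot (58 mm wide at the disc, 32 mm wide 22 mm higher) that centres the cup. A cup sitting on the disc has its base 101 mm above this point
- plunger (a joint): how far the disc with the post is pressed down, in m: 0 free (up), 0.026 at its lower stop, 0.015 when the disc's face is level with the tops of the studs. A spring pushes it up: about 4 N at the start, about 10 N at 0.015 m and 14 N at the stop; it stays nowhere by itself
- berry_mug: bystander: speckled stoneware mug with a handle, 117 x 91 x 101 mm, standing; origin at the underside
- bean_tin: bystander: food tin, 75 mm across, 110 mm high, standing; origin at the centre of the underside
- spice_jar_c: bystander: slim spice jar with a white cap, 46 mm across, 100 mm high, standing; origin at the centre of the underside
- dairy_tub: bystander: small dairy tub with a foil lid, 72 mm across, 71 mm high, standing between the cradle and the rinser near the table's front edge; origin at the centre of the underside
- tablet_box: bystander: small upright carton, 36 x 50 x 84 mm; origin at the centre of the underside

How it is judged:
By the outcome, as a careful person would: the job done as asked, in the order asked, and still so for the second after the job is handed in, while the arm keeps its last pose, push and grip.
It also fails if it takes over 48 s, if anything falls off the work surface, if the arm or the gripper's body presses on something with over 40 N, if the wrist force passes 120 N, or if a joint passes its speed limit or range.

## Working session

There is one attempt and no reset: what is moved stays moved. The work goes in short steps, Python scripts to look and compute and a tool call to move; the robot and the scene stay as the last step left them, time stands still between calls to the robot, and variables do not carry over. Pictures are saved under pics/ and viewed, at most 10 in all, crops included, and the job is handed in when it is done.

Besides the shell and the picture viewer there is one more tool, called after "Request:" by a JSON object that holds its "api" and its "payload", one argument or row to a line. step_arm: Moves the arm, as the interface text tells. Its arguments: {"type":"object","properties":{"deltas":{"type":"array"},"grip":{"type":"number"},"newtons":{"type":"number"}},"required":["deltas"]}

```bash
mkdir -p pics; python3 - <<'E'
from station import r, viewer
import cv2,pickle
s=r.state();print(s)
for n in("scene","top"):
    d=viewer.snapshot(n);cv2.imwrite(f"pics/{n}0.png",d["frame"][:,:,::-1]);pickle.dump(d,open(f"{n}0.pkl","wb"))
    print({k:v for k,v in d.items() if k!="frame"})
E
```

```text
{'t': 0.0, 'joint_pos': array([-1.38035802e+00,  5.28260152e-02,  1.40173001e+00, -4.14818118e-05,
        1.68857148e+00, -7.02695413e-02]), 'qvel': array([ 0.00194015, -0.00025386, -0.00079525,  0.00022402, -0.00042395,
        0.00057959]), 'tau': array([-1.84187923e-05, -3.81664574e+01, -3.60186017e+01, -6.08297250e-05,
        6.13222917e-03, -1.07431043e-05]), 'eef_pos': array([ 135.29683623, -506.96157172,  230.47537568]), 'orientation': array([-3.11342358e+00, -4.08153787e-01,  2.09267392e-04]), 'force': array([ 0.30329527,  0.49557156, -0.20174852]), 'ft_torque': array([ 0.09828159, -0.00291434, -0.00154539]), 'grasp_force': 0.0, 'opening': 85.49199614657768}
{'fovy': 49.32565853373755, 'cx': 313.7572927440176, 'cy': 195.77127431892941, 'position': array([ 69.02373237, 880.72342436, 682.47094298]), 'orientation': array([ 0.332579  , -1.35428196, -2.35899283])}
{'fovy': 48.63386528008589, 'cx': 322.5068738778601, 'cy': 202.81400406520524, 'position': array([ 296.58676703,  -60.44839783, 1217.5706941 ]), 'orientation': array([ 0.17509822, -0.17655159, -1.51501707])}
```

View pics/scene0.png

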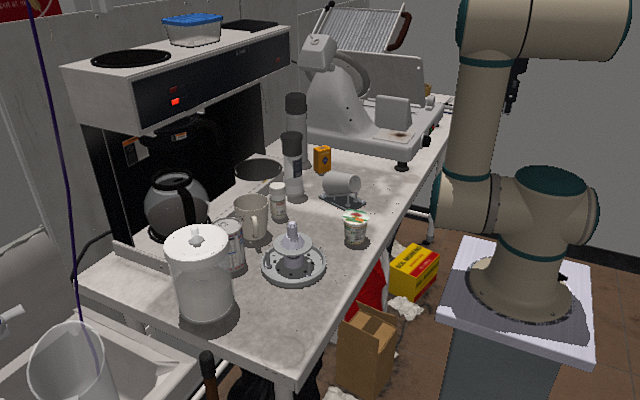

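View pics/top0.png

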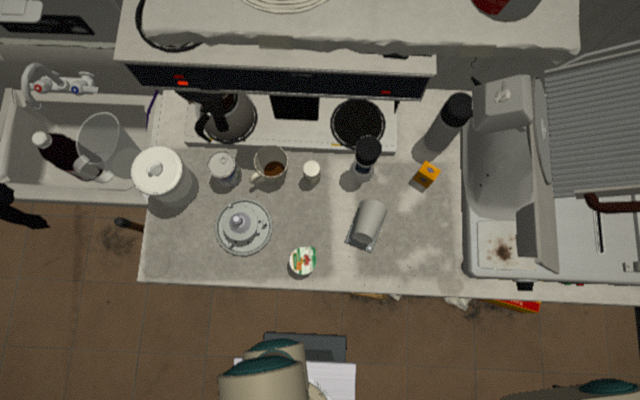

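The scene view shows the rinser at about (293,262) and the cup in its cradle at (342,190). In the top view, the rinser is at (243,227), the cup at (369,221) and the tub at (303,261). I'll zoom in on these.

```bash
cat > h.py <<'E'
import numpy as np,cv2,pickle
from scipy.spatial.transform import Rotation as R
from scipy.optimize import least_squares
class Cam:
    def __init__(s,d):
        s.d=d;s.f=200/np.tan(np.radians(d["fovy"])/2);s.R=R.from_rotvec(d["orientation"]).as_matrix();s.p=np.array(d["position"]);s.c=np.array([d["cx"],d["cy"]])
    def proj(s,X):
        q=(np.atleast_2d(X)-s.p)@s.R
        return s.c+s.f*np.c_[q[:,0],-q[:,1]]/-q[:,2:]
    def onz(s,uv,z):
        v=s.R@np.array([(uv[0]-s.c[0])/s.f,-(uv[1]-s.c[1])/s.f,-1]);return s.p+v*(z-s.p[2])/v[2]
def load(n): return Cam(pickle.load(open(n+".pkl","rb")))
def crop(c,x0,y0,x1,y1,k): return cv2.resize(c.d["frame"][y0:y1,x0:x1,::-1],None,fx=k,fy=k,interpolation=cv2.INTER_CUBIC)
E
python3 - <<'E'
from h import *
t=load("top0");s=load("scene0")
a=np.hstack([crop(t,210,190,280,260,5),crop(t,340,190,395,260,5)]) 
b=np.hstack([crop(s,255,215,335,290,5),crop(s,315,160,375,215,5)[:375].copy() if 0 else cv2.copyMakeBorder(crop(s,315,160,375,215,5),0,100,0,0,cv2.BORDER_CONSTANT)])
cv2.imwrite("pics/ta.png",a);cv2.imwrite("pics/sb.png",b);print(a.shape,b.shape)
for n,uv,z in(("rinser dish",(243,227),10),("tub",(303,261),71)):
    print(n,t.onz(uv,z))
print(s.onz((293,268),10),s.onz((355,215),71))
E
```

```text
(350, 625, 3) (375, 700, 3)
rinser dish [494.14076355 161.14988347  10.        ]
tub [403.17874374 -12.26622091  71.        ]
[485.17334698 179.45016357  10.        ] [407.11805277 -14.10196718  71.        ]
```

View pics/ta.png

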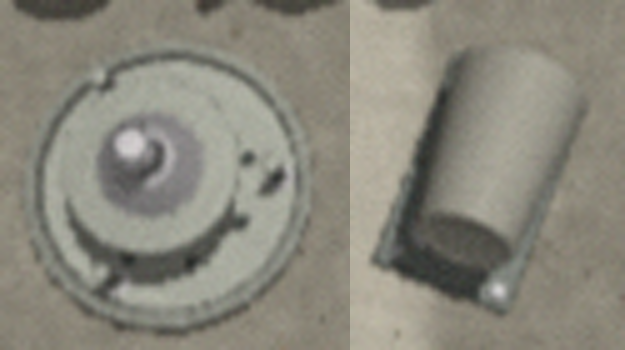

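View pics/sb.png

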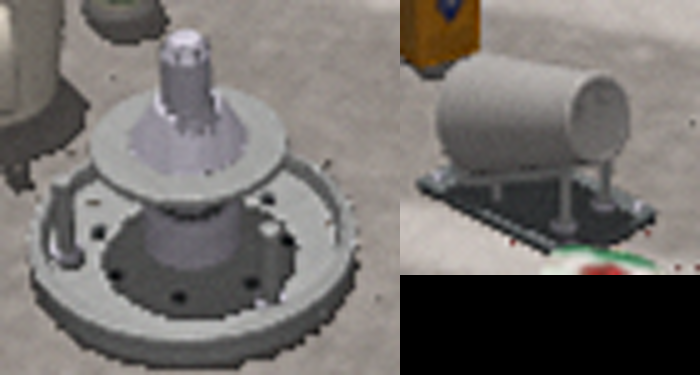

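```bash
cat > fit.py <<'E'
from h import *
from scipy.optimize import differential_evolution as DE
from scipy.ndimage import map_coordinates as mc
t=load("top0");s=load("scene0")
for c in(t,s):
    g=cv2.GaussianBlur(c.d["frame"].astype(np.float32),(0,0),0.9).mean(2)
    c.gx=cv2.Sobel(g,-1,1,0)/8;c.gy=cv2.Sobel(g,-1,0,1)/8
def score(c,P):           # P closed pixel contour, dense; mean |directional gradient|
    T=np.roll(P,-1,0)-np.roll(P,1,0);L=np.linalg.norm(T,axis=1);n=np.c_[T[:,1],-T[:,0]]/np.maximum(L,1e-6)[:,None]
    q=P.T[::-1];v=np.minimum(abs(mc(c.gx,q,order=1)*n[:,0]+mc(c.gy,q,order=1)*n[:,1]),8)
    return (v*L).sum()/L.sum()
a=np.linspace(0,2*np.pi,120,endpoint=False)
circ=lambda x,y,z,r:np.c_[x+r*np.cos(a),y+r*np.sin(a),0*a+z]
def hull(P):
    H=cv2.convexHull(P.astype(np.float32))[:,0];H=np.vstack([H,H[:1]])
    d=np.r_[0,np.cumsum(np.linalg.norm(np.diff(H,axis=0),axis=1))];u=np.linspace(0,d[-1],200,endpoint=False)
    return np.c_[np.interp(u,d,H[:,0]),np.interp(u,d,H[:,1])]
def rin(c,p,zd=70):
    x,y=p[:2];return [c.proj(circ(x,y,zd,47)),hull(c.proj(np.vstack([circ(x,y,20,80),circ(x,y,0,80)])))]
def cupaxis(yaw,tilt): return np.array([np.cos(yaw)*np.cos(tilt),np.sin(yaw)*np.cos(tilt),-np.sin(tilt)])
def cup(c,p):
    x,y,z,yaw,tilt=p;ax=cupaxis(yaw,tilt);u=np.array([-np.sin(yaw),np.cos(yaw),0]);v=np.cross(ax,u)
    ring=lambda h,r:np.array([x,y,z])+h*ax+r*(np.cos(a)[:,None]*u+np.sin(a)[:,None]*v)
    return [hull(c.proj(np.vstack([ring(0,26),ring(3,27.7),ring(101,38.5)])))]
def run(m,cams,b):
    f=lambda p:-sum(score(c,P) for c in cams for P in m(c,p))
    o=DE(f,b,seed=1,popsize=20,maxiter=150,tol=1e-5);return o.x,o.fun
if __name__=="__main__":
    np.set_printoptions(precision=3,suppress=True)
    bx=[(460,525),(135,200)]
    for nm,cs in(("both",[t,s]),("top",[t]),("scene",[s])): print("rinser",nm,run(rin,cs,bx))
    pr,_=run(rin,[t,s],bx)
    print("rinser z free",run(lambda c,p:[c.proj(circ(p[0],p[1],p[2],47))],[t,s],bx+[(50,90)]))
    bc=[(400,520),(-150,-50),(65,90),(-0.9,0.3),(.2,.46)]
    pc,f=run(cup,[t,s],bc);print("cup",pc,f)
    bt=bc[:2]+[(77.9,78.1)]+[bc[3]]+[(.331,.333)]
    for nm,cs in(("both",[t,s]),("top",[t]),("scene",[s])): print("cup fixed z",nm,run(cup,cs,bt))
    im=[]
    for c,(x0,y0,x1,y1) in((t,(205,185,285,265)),(t,(335,185,400,265)),(s,(255,210,335,290)),(s,(310,155,380,235))):
        k=5;I=crop(c,x0,y0,x1,y1,k)
        for P in rin(c,pr)+cup(c,pc): cv2.polylines(I,[(((P-[x0,y0]+.5)*k)).astype(np.int32)],True,(0,0,255),1)
        im.append(I)
    p=lambda A:cv2.copyMakeBorder(A,0,0,0,400-A.shape[1],cv2.BORDER_CONSTANT)
    cv2.imwrite("pics/ov.png",cv2.resize(np.vstack([np.hstack([p(im[0]),p(im[1])]),np.hstack([p(im[2]),p(im[3])])]),(600,600)))
E
python3 fit.py
```

```text
rinser both (array([490.564, 163.068]), np.float64(-21.099952527103806))
rinser top (array([510.798, 141.038]), np.float64(-9.92789122986347))
rinser scene (array([495.032, 161.7  ]), np.float64(-12.033763692533276))
rinser z free (array([506.948, 141.431,  53.018]), np.float64(-13.061499346703014))
cup [ 460.399 -147.86    80.041   -0.346    0.331] -13.185188084048526
cup fixed z both (array([ 461.358, -149.999,   78.1  ,   -0.354,    0.331]), np.float64(-12.968999622286091))
cup fixed z top (array([ 450.538, -149.406,   77.9  ,   -0.303,    0.333]), np.float64(-6.512405326482137))
cup fixed z scene (array([438.991, -61.897,  78.096,  -0.757,   0.331]), np.float64(-6.979914446013753))
```

View pics/ov.png

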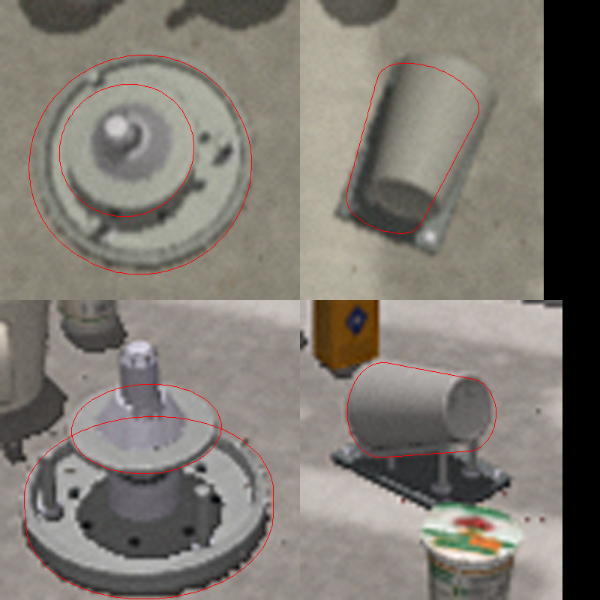

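The overlay shows the rinser fitting well in the scene view. In the top view it sits slightly off, and the cup fit ran into its y bound. I'll cross-check with hand-picked points and wider bounds.

```bash
cat > fit2.py <<'E'
from fit import *
np.set_printoptions(precision=3,suppress=True)
def tri(a,b):
    o=least_squares(lambda X:np.r_[(t.proj(X)[0]-a),(s.proj(X)[0]-b)],[480,0,50]);return o.x,o.fun
tc=lambda u,v:np.array([210+(u+.5)/5-.5,190+(v+.5)/5-.5]); tc2=lambda u,v:np.array([340+(u-350+.5)/5-.5,190+(v+.5)/5-.5])
sc=lambda u,v:np.array([255+(u+.5)/5-.5,215+(v+.5)/5-.5]); sc2=lambda u,v:np.array([315+(u-400+.5)/5-.5,160+(v+.5)/5-.5])
print("tip",tri(tc(132,142),sc(186,36)),t.onz(tc(132,142),128),s.onz(sc(186,36),128))
print("disc",tri(tc(151.5,167.5),sc(190,150)),t.onz(tc(151.5,167.5),70),s.onz(sc(190,150),70))
print("plate corner near +y",tri(tc2(378,262),sc2(655,215)),"near -y",tri(tc2(508,312),sc2(548,250)) )
print("basecentre",tri(tc2(464,240),sc2(600,117)))
bc=[(400,540),(-230,-50),(65,90),(-1.2,0.5),(.2,.46)]
pc,f=run(cup,[t,s],bc);print("cup",pc,f)
for nm,cs in(("top",[t]),("scene",[s])): print("cup fix",nm,run(cup,cs,bc[:2]+[(77.9,78.1),bc[3],(.331,.333)]))
bx=[(480,515),(140,180)]
m=lambda c,p:[c.proj(circ(p[0],p[1],70,47)),c.proj(circ(p[0],p[1],128,7)),c.proj(circ(p[0],p[1],70,29))]
for nm,cs in(("both",[t,s]),("top",[t]),("scene",[s])): 
    q,f=run(m,cs,bx);print("disc",nm,q,f)
    if nm=="both":pr=q
im=[]
for c,(x0,y0,x1,y1) in((t,(205,185,285,265)),(t,(335,185,400,265)),(s,(255,210,335,290)),(s,(310,155,380,235))):
    k=5;I=crop(c,x0,y0,x1,y1,k)
    for P in m(c,pr)+cup(c,pc): cv2.polylines(I,[(((P-[x0,y0]+.5)*k)).astype(np.int32)],True,(0,0,255),1)
    im.append(I)
p=lambda A:cv2.copyMakeBorder(A,0,0,0,400-A.shape[1],cv2.BORDER_CONSTANT)
cv2.imwrite("pics/ov2.png",cv2.resize(np.vstack([np.hstack([p(im[0]),p(im[1])]),np.hstack([p(im[2]),p(im[3])])]),(600,600)))
E
python3 fit2.py
```

```text
tip (array([496.238, 158.896, 127.074]), array([ 0.085,  0.264, -0.247, -0.063])) [496.728 158.985 128.   ] [494.889 160.076 128.   ]
disc (array([495.206, 160.373,  63.312]), array([ 0.027,  0.087, -0.079, -0.019])) [494.282 159.186  70.   ] [490.399 168.138  70.   ]
plate corner near +y (array([ 442.878, -126.108,   42.892]), array([ 1.788,  7.13 , -7.786, -1.34 ])) near -y (array([ 475.365, -192.013,  -37.827]), array([-2.436, -9.659, 10.656,  1.851]))
basecentre (array([ 470.013, -163.212,   77.742]), array([ 0.046,  0.179, -0.204, -0.037]))
cup [ 470.202 -158.724   77.448   -0.309    0.373] -13.402551015396625
cup fix top (array([ 470.302, -158.513,   77.9  ,   -0.303,    0.333]), np.float64(-6.776694410565289))
cup fix scene (array([461.004, -52.724,  78.097,  -1.007,   0.331]), np.float64(-7.002169748625127))
disc both [494.716 162.118] -41.92385551539472
disc top [495.742 162.781] -21.833421944508665
disc scene [494.817 161.747] -20.25396306056275
```

View pics/ov2.png

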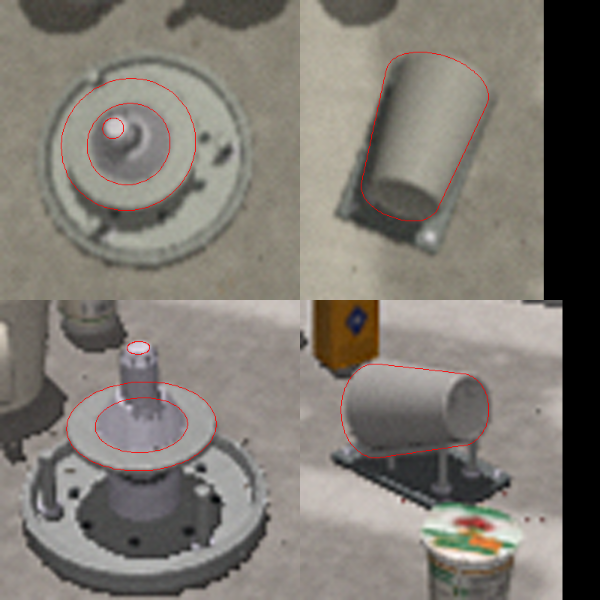

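The fits agree in both views. The rinser is at about (495,162), with tip height 127 and disc height 70, which matches the text. The cup base is at about (470,-160,77.6), yaw about -0.31, pointing radially away from the robot. Next I'll raise the arm in free space, turn a quarter turn, and record joint data.

Request:
{"api": "step_arm", "payload": {
  "deltas": [
    {"delta_pos": [0, 0, -2.5], "turn": 0.12},
    {"delta_pos": [0, 0, -2.5], "turn": 0.12},
    {"delta_pos": [0, 0, -2.5], "turn": 0.12},
    {"delta_pos": [0, 0, -2.5], "turn": 0.12},
    {"delta_pos": [0, 0, -2.5], "turn": 0.12},
    {"delta_pos": [0, 0, -2.5], "turn": 0.12}
  ],
  "grip": 1
}}

```text
t: 0.6
eef_pos: [135.4, -507.0, 382.1]
orientation: [-3.056, 0.724, 0.0]
force: [-0.4, -0.1, -0.7]
opening: 85.4
grasp_force: 0.0
```

```bash
python3 - <<'E'
from station import r
import numpy as np
np.set_printoptions(precision=4,suppress=True)
s=r.state();print(s['t'],s['joint_pos'],s['eef_pos'],s['orientation'])
from fit import t
for uv,z in (((435,57),400),((435,95),300),((435,57),300),((303,283),0),((450,285),0)):print(uv,z,t.onz(uv,z))
from fit2 import tc2
a,b=t.onz(tc2(378,262),8),t.onz(tc2(508,312),8);print(a,b,"yaw",np.arctan2(*(a-b)[:2][::-1])-np.pi/2)
E
```

```text
0.6 [-1.3803  0.0764  1.0767  0.      1.9892  0.6556] [ 135.3877 -507.0237  382.1114] [-3.0564  0.7238  0.0004]
(435, 57) 400 [ 802.3311 -272.6307  400.    ]
(435, 95) 300 [ 768.8541 -297.7492  300.    ]
(435, 57) 300 [ 864.1905 -298.5835  300.    ]
(303, 283) 0 [350.52   -12.7182   0.    ]
(450, 285) 0 [ 364.4532 -411.1258    0.    ]
tip (array([496.238, 158.896, 127.074]), array([ 0.085,  0.264, -0.247, -0.063])) [496.728 158.985 128.   ] [494.889 160.076 128.   ]
disc (array([495.206, 160.373,  63.312]), array([ 0.027,  0.087, -0.079, -0.019])) [494.282 159.186  70.   ] [490.399 168.138  70.   ]
plate corner near +y (array([ 442.878, -126.108,   42.892]), array([ 1.788,  7.13 , -7.786, -1.34 ])) near -y (array([ 475.365, -192.013,  -37.827]), array([-2.436, -9.659, 10.656,  1.851]))
basecentre (array([ 470.013, -163.212,   77.742]), array([ 0.046,  0.179, -0.204, -0.037]))
cup [ 470.202 -158.724   77.448   -0.309    0.373] -13.402551015396625
cup fix top (array([ 470.302, -158.513,   77.9  ,   -0.303,    0.333]), np.float64(-6.776694410565289))
cup fix scene (array([461.004, -52.724,  78.097,  -1.007,   0.331]), np.float64(-7.002169748625127))
disc both [494.716 162.118] -41.92385551539472
disc top [495.742 162.781] -21.833421944508665
disc scene [494.817 161.747] -20.25396306056275
[ 466.61  -122.445    8.   ] [ 442.596 -194.53     8.   ] yaw -0.32157268144333884
```

Request:
{"api": "step_arm", "payload": {
  "deltas": [
    {"delta_pos": [0, 0, -3], "turn": -0.08},
    {"delta_pos": [0, 0, -3], "turn": -0.08},
    {"delta_pos": [1.3, -3.6, -1.2], "turn": 0},
    {"delta_pos": [1.3, -3.6, -1.2], "turn": 0},
    {"delta_pos": [1.3, -3.6, -1.2], "turn": 0},
    {"delta_pos": [1.3, -3.6, -1.2], "turn": 0},
    {"delta_pos": [1.3, -3.6, -1.2], "turn": 0},
    {"delta_pos": [1.3, -3.6, -1.2], "turn": 0},
    {"delta_pos": [1.3, -3.6, -1.2], "turn": 0},
    {"delta_pos": [1.3, -3.6, -1.2], "turn": 0},
    {"delta_pos": [1.3, -3.6, -1.2], "turn": 0},
    {"delta_pos": [1.3, -3.6, -1.2], "turn": 0}
  ]
}}

```text
t: 1.6
eef_pos: [366.3, -199.7, 561.8]
orientation: [3.106, -0.468, -0.0]
force: [1.3, -0.3, -0.1]
opening: 85.3
grasp_force: 0.0
```

```bash
cat > st.py <<'E'
from station import r
import numpy as np
from scipy.spatial.transform import Rotation as R
np.set_printoptions(precision=4,suppress=True)
s=r.state();print(s['t'],s['joint_pos'],s['eef_pos'],s['force'],s['opening'],s['grasp_force']);M=R.from_rotvec(s['orientation']).as_matrix();print(M)
z=M[:,2];print("lean deg",np.degrees(np.arccos(-z[2])),"lean az",np.arctan2(z[1],z[0]),"TCP az",np.arctan2(*s['eef_pos'][:2][::-1]))
open("log.txt","a").write(repr(list(s['joint_pos'])+list(s['eef_pos'])+list(s['orientation']))+"\n")
E
python3 st.py
```

```text
1.6 [-0.5877 -0.0167  0.7854 -0.0001  2.3729  1.2824] [ 366.3472 -199.7417  561.7747] [ 1.3219 -0.2976 -0.1324] 85.2826025693482 0.0
[[ 0.9555 -0.2949 -0.0001]
 [-0.2949 -0.9555 -0.    ]
 [-0.0001  0.0001 -1.    ]]
lean deg 0.00473580915238619 lean az -2.6955984979757397 TCP az -0.4991698995028356
```

Request:
{"api": "step_arm", "payload": {
  "deltas": [
    {"delta_pos": [0.2, -2.9, -2.5], "turn": 0},
    {"delta_pos": [0.2, -2.9, -2.5], "turn": 0},
    {"delta_pos": [0.2, -2.9, -2.5], "turn": 0},
    {"delta_pos": [0.2, -2.9, -2.5], "turn": 0},
    {"delta_pos": [0, 0, -4], "turn": 0},
    {"delta_pos": [0, 0, -4], "turn": 0},
    {"delta_pos": [0, 0, -4], "turn": 0},
    {"delta_pos": [0, 0, -4], "turn": 0},
    {"delta_pos": [0, 0, -4], "turn": 0}
  ]
}}

```text
t: 2.35
eef_pos: [348.0, -85.1, 709.0]
orientation: [3.091, -0.467, 0.138]
force: [-0.4, 0.7, 0.8]
opening: 85.5
grasp_force: 0.0
```

```bash
python3 st.py
```

```text
2.35 [-0.3469  0.2043  0.1215  0.0118  2.7268  1.5352] [347.9893 -85.1368 708.9989] [-0.4375  0.6621  0.8155] 85.47820536711224 0.0
[[ 0.9515 -0.2957  0.0853]
 [-0.2946 -0.9553 -0.0257]
 [ 0.0891 -0.0006 -0.996 ]]
lean deg 5.109190532599537 lean az -0.2932860929071382 TCP az -0.23994031001039276
```

Request:
{"api": "step_arm", "payload": {
  "deltas": [
    {"delta_pos": [-2.8, 0, -2.8], "turn": 0},
    {"delta_pos": [-2.8, 0, -2.8], "turn": 0},
    {"delta_pos": [-2.8, 0, -2.8], "turn": 0},
    {"delta_pos": [-2.8, 0, -2.8], "turn": 0},
    {"delta_pos": [-2.8, 0, -2.8], "turn": 0},
    {"delta_pos": [-2.8, 0, -2.8], "turn": 0}
  ]
}}

```text
t: 2.85
eef_pos: [250.1, -43.6, 768.7]
orientation: [3.018, -0.459, 0.429]
force: [-0.4, 0.0, 0.9]
opening: 85.2
grasp_force: 0.0
```

```bash
python3 st.py
```

```text
2.85 [-0.3004  0.0087  0.1215 -0.0402  2.7264  1.5331] [250.0759 -43.6058 768.6832] [-0.3504  0.0098  0.9203] 85.2447488278851 0.0
[[ 0.917  -0.2994  0.2634]
 [-0.2831 -0.954  -0.0986]
 [ 0.2808  0.0158 -0.9596]]
lean deg 16.337335706705744 lean az -0.3581372098653548 TCP az -0.1726345134296023
```

Request:
{"api": "step_arm", "payload": {
  "deltas": [
    {"delta_pos": [-3.3, -0.2, -2.4], "turn": 0},
    {"delta_pos": [-3.3, -0.2, -2.4], "turn": 0},
    {"delta_pos": [-3.3, -0.2, -2.4], "turn": 0},
    {"delta_pos": [-3.3, -0.2, -2.4], "turn": 0},
    {"delta_pos": [-3.3, -0.2, -2.4], "turn": 0},
    {"delta_pos": [-3.3, -0.2, -2.4], "turn": 0}
  ]
}}

```text
t: 3.35
eef_pos: [154.8, 23.4, 794.4]
orientation: [2.95, -0.452, 0.594]
force: [0.4, -0.1, -0.1]
opening: 85.4
grasp_force: 0.0
```

```bash
python3 st.py
```

```text
3.35 [ 0.4478 -0.1063  0.1215 -0.8217  2.7266  1.5035] [154.7506  23.4424 794.3881] [ 0.3649 -0.0653 -0.1437] 85.37761999609074 0.0
[[ 0.8799 -0.3067  0.3628]
 [-0.2683 -0.9511 -0.1533]
 [ 0.3921  0.0376 -0.9192]]
lean deg 23.19486350431072 lean az -0.39986415449246415 TCP az 0.15034217714384054
```

```bash
cat > fk.py <<'E'
import numpy as np,ast
from scipy.spatial.transform import Rotation as R
from scipy.optimize import least_squares
ry=lambda a:R.from_euler('y',a);rz=lambda a:R.from_euler('z',a)
def fk(q,p):
    a1,h,d,L1,e,L2,Lt,off=p[:8]
    A=rz(q[0]);X=np.array([a1,0,h]) ;A2=A*ry(q[1]);A3=A2*ry(q[2]);A4=A3*rz(q[3]);A5=A4*ry(q[4]);A6=A5*rz(p[8]*q[5]+p[9])
    P=A.apply([a1,d,h])+A2.apply([0,0,L1])+A3.apply([e,0,L2])+A5.apply([off,0,Lt])
    return P,A6
D=[ast.literal_eval(l) for l in open("log.txt")]
D+= [[-1.38035802e+00,5.28260152e-02,1.40173001e+00,0,1.68857148e+00,-7.02695413e-02,135.29683623,-506.96157172,230.9,-3.11342358,-4.08153787e-01,2.09e-4],
[-1.3803,0.0764,1.0767,0,1.9892,0.6556,135.3877,-507.0237,382.1114,-3.0564,0.7238,0.0004]]
def res(p):
    o=[]
    for l in D:
        P,A=fk(l[:6],p);o+=list(P-l[6:9])+list(300*(A.inv()*R.from_rotvec(l[9:])).as_rotvec())
    return np.array(o)
best=None
for sg in(1,-1):
  for ps in (0,np.pi/2,-np.pi/2,np.pi):
    b=least_squares(res,[0,250,37,300,20,300,250,0,sg,ps],loss='soft_l1',x_scale=[50]*8+[1,1])
    if best is None or b.cost<best.cost:best=b
p=best.x
if __name__=="__main__":
    np.set_printoptions(precision=3,suppress=True);print(p,best.cost,np.abs(res(p)).max())
E
python3 fk.py
```

```text
Traceback (most recent call last):
  File "fk.py", line 10, in <module>
    D=[ast.literal_eval(l) for l in open("log.txt")]
       ~~~~~~~~~~~~~~~~^^^
ValueError: malformed node or string on line 1: <ast.Call object at 0x7f27d009bf50>
```

```bash
sed -i 's/np.float64(\([^)]*\))/\1/g' log.txt; sed -i 's/repr(list(s.*orientation.\]))+/repr([float(v) for v in (*s["joint_pos"],*s["eef_pos"],*s["orientation"])])+/' st.py; python3 fk.py
```

```text
[ -0.023 206.5    36.908 352.458 106.431 495.836 279.504  -0.386   1.
   1.571] 0.031476758300890584 0.17293603499609844
```

```bash
cat > sim.py <<'E'
from fk import *
lo=np.array([-2.9,-.91,.1215,-1.06,.26,-2.93]);hi=np.array([2.9,2.17,2.37,4.2,2.7265,2.93])
def row(q,P,A,d,turn,W):
    P2=P+A.apply(np.array(d)*10.);A2=A*rz(turn)
    f=lambda x:np.r_[fk(x,p)[0]-P2,W*(fk(x,p)[1].inv()*A2).as_rotvec()]
    q=least_squares(f,np.clip(q,lo+1e-6,hi-1e-6),bounds=(lo,hi)).x
    return (q,*fk(q,p))
def run(q,rows,W=300):
    P,A=fk(q,p)
    for d,t in rows:q,P,A=row(q,P,A,d,t,W)
    return q,P,A
def rep(q,P,A):
    z=A.as_matrix()[:,2];print("q",q,"P",P,"lean",np.degrees(np.arccos(-z[2])),"az",np.arctan2(z[1],z[0]))
np.set_printoptions(precision=3,suppress=True)
E
python3 - <<'E'
from sim import *
L=[ast.literal_eval(l) for l in open("log.txt")]
for W in(100,300,600,1000):
    print(W);rep(*run(L[1][:6],[([-2.8,0,-2.8],0)]*6,W));rep(*run(L[2][:6],[([-3.3,-.2,-2.4],0)]*6,W))
E
```

```text
100
q [-1.223 -0.199  0.122  1.036  2.726  1.703] P [151.783 -24.941 804.213] lean 26.31205836000902 az -0.3238642929004115
q [-0.215 -0.421  0.223  0.036  2.726  1.677] P [ 31.641  35.09  806.965] lean 35.173673496254416 az -0.18918802093921275
300
q [-0.4   -0.222  0.318  0.035  2.726  1.507] P [166.935 -26.249 768.393] lean 18.280487392739776 az -0.3551767505164406
q [ 0.976 -0.319  0.354 -1.06   2.726  1.779] P [ 84.247  14.383 775.677] lean 22.885179935655113 az -0.1543541510676866
600
q [-0.38  -0.256  0.483  0.02   2.726  1.511] P [180.492 -29.87  732.168] lean 10.784556777312964 az -0.3371430791697071
q [ 1.059 -0.37   0.506 -1.06   2.726  1.893] P [ 85.801  26.661 751.192] lean 21.035896636118764 az -0.3121391525122291
1000
q [-0.375 -0.265  0.549  0.018  2.726  1.513] P [186.908 -31.675 715.845] lean 7.540932254947103 az -0.3196594776048274
q [ 0.75  -0.423  0.579 -0.762  2.726  1.882] P [ 85.388  23.305 736.009] lean 18.33421411311435 az -0.33637941514930764
```

Request:
{"api": "step_arm", "payload": {
  "deltas": [
    {"delta_pos": [1.4, 1.2, 1.3], "turn": 0},
    {"delta_pos": [1.4, 1.2, 1.3], "turn": 0},
    {"delta_pos": [1.4, 1.0, 1.3], "turn": 0},
    {"delta_pos": [2.8, -0.9, 2.6], "turn": 0},
    {"delta_pos": [2.8, -0.9, 2.6], "turn": 0},
    {"delta_pos": [2.8, -0.9, 2.6], "turn": 0},
    {"delta_pos": [2.8, -0.9, 2.6], "turn": 0},
    {"delta_pos": [2.8, -0.9, 2.6], "turn": 0},
    {"delta_pos": [2.8, -0.9, 2.6], "turn": 0},
    {"delta_pos": [2.8, -0.9, 2.6], "turn": 0},
    {"delta_pos": [2.8, -0.9, 2.6], "turn": 0},
    {"delta_pos": [2.8, -0.9, 2.6], "turn": 0}
  ]
}}

```text
t: 4.35
eef_pos: [517.6, -36.0, 662.7]
orientation: [2.943, -0.448, 0.594]
force: [-0.3, -0.0, 1.4]
opening: 85.3
grasp_force: 0.0
```

```bash
python3 st.py
```

```text
4.35 [-0.0672  0.1798  0.3735 -0.1681  2.1961  1.6801] [517.629  -35.9703 662.664 ] [-0.285  -0.0283  1.4379] 85.2780082889454 0.0
[[ 0.8803 -0.3062  0.3625]
 [-0.2647 -0.9509 -0.1604]
 [ 0.3938  0.0452 -0.9181]]
lean deg 23.351671510216697 lean az -0.41653914530657693 TCP az -0.06937890709184952
```

Request:
{"api": "step_arm", "payload": {
  "deltas": [
    {"delta_pos": [3.7, -0.4, -1.5], "turn": 0},
    {"delta_pos": [3.7, -0.4, -1.5], "turn": 0},
    {"delta_pos": [3.7, -0.4, -1.5], "turn": 0},
    {"delta_pos": [3.7, -0.4, -1.5], "turn": 0},
    {"delta_pos": [3.7, -0.4, -1.5], "turn": 0},
    {"delta_pos": [3.7, -0.4, -1.5], "turn": 0}
  ]
}}

```text
t: 4.85
eef_pos: [582.0, -54.7, 680.8]
orientation: [2.908, -0.434, 0.753]
force: [0.9, -0.2, 0.3]
opening: 85.4
grasp_force: 0.0
```

```bash
python3 st.py
```

```text
4.85 [-0.0952  0.3649  0.1215 -0.1542  2.1526  1.6537] [582.0156 -54.6598 680.8206] [ 0.8597 -0.2016  0.2803] 85.41272596282953 0.0
[[ 0.8367 -0.2995  0.4586]
 [-0.2466 -0.9536 -0.1727]
 [ 0.4891  0.0314 -0.8717]]
lean deg 29.345180970038268 lean az -0.3601934915346301 TCP az -0.09364003174105345
```

Request:
{"api": "step_arm", "payload": {
  "deltas": [
    {"delta_pos": [3.8, -0.5, -1.2], "turn": 0},
    {"delta_pos": [3.8, -0.5, -1.2], "turn": 0},
    {"delta_pos": [3.8, -0.5, -1.2], "turn": 0}
  ]
}}

```text
t: 5.1
eef_pos: [608.7, -60.8, 683.6]
orientation: [2.882, -0.425, 0.851]
force: [-0.4, 0.1, -0.3]
opening: 85.3
grasp_force: 0.0
```

```bash
python3 st.py
```

```text
5.1 [-0.102   0.3797  0.1215 -0.1441  2.0702  1.6551] [608.6609 -60.7657 683.6298] [-0.3978  0.0911 -0.304 ] 85.32908846309724 0.0
[[ 0.8041 -0.2949  0.5162]
 [-0.235  -0.9553 -0.1796]
 [ 0.5461  0.0231 -0.8374]]
lean deg 33.130940925237496 lean az -0.33487159849510884 TCP az -0.09950538788061193
```

Request:
{"api": "step_arm", "payload": {
  "deltas": [
    {"delta_pos": [3.8, -0.6, -1.0], "turn": 0},
    {"delta_pos": [3.8, -0.6, -1.0], "turn": 0},
    {"delta_pos": [0, 0, 0], "turn": 0}
  ]
}}

```text
t: 5.35
eef_pos: [626.3, -62.5, 685.5]
orientation: [2.863, -0.418, 0.915]
force: [-0.0, -0.4, -0.5]
opening: 85.3
grasp_force: 0.0
```

```bash
python3 st.py
```

```text
5.35 [-0.1018  0.39    0.122  -0.1405  2.0157  1.658 ] [626.3086 -62.5032 685.477 ] [-0.0497 -0.3713 -0.5332] 85.29457637052474 0.0
[[ 0.781  -0.2912  0.5525]
 [-0.2268 -0.9565 -0.1835]
 [ 0.5819  0.018  -0.8131]]
lean deg 35.60307266458796 lean az -0.32069311162216135 TCP az -0.09946679565025172
```

```bash
cat > plan.py <<'E'
from sim import *
q=np.array([float(v) for v in ast.literal_eval(open("log.txt").readlines()[-1])[:6]])
P,A=fk(q,p);A=A*rz(.031);print(A.as_matrix())
zt=A.as_matrix()[:,2]
def ik(P,A,q):
    f=lambda x:np.r_[fk(x,p)[0]-P,300*(fk(x,p)[1].inv()*A).as_rotvec()]
    o=least_squares(f,q,bounds=(lo,hi));return o.x,o.cost
yaw=-.318;ti=np.radians(19);ax=np.array([np.cos(yaw)*np.cos(ti),np.sin(yaw)*np.cos(ti),-np.sin(ti)])
base=np.array([470.5,-161.5,78.]);T=base+24*ax+23*zt
print("angle tool/cup deg",np.degrees(np.arccos(zt@ax)))
flip=A*rz(np.pi);
for nm,X in(("pre",T-130*zt),("grasp",T),("lift",T+[-20,0,180])): q,c=ik(X,A,np.clip(q,lo+.01,hi-.01));print(nm,X,q,c)
for tn in(np.pi,-np.pi):
    A2=A*rz(tn);qq=q+[0,0,0,0,0,tn]
    axn=A2.apply(A.inv().apply(ax));rel=A.inv().apply(T-base)   # TCP rel base in tool frame
    b=np.array([495,161.7,171.]);Tp=b+A2.apply(rel);print("cup axis after",axn,"TCP place",Tp)
    for X in(Tp+[0,0,100],Tp,Tp-[0,0,15]):
        qq,c=ik(X,A2,np.clip(qq,lo+.01,hi-.01));print(tn,X,qq,c)
E
python3 plan.py
```

```text
[[ 0.772 -0.315  0.552]
 [-0.256 -0.949 -0.184]
 [ 0.582 -0.    -0.813]]
angle tool/cup deg 35.397124787041655
pre [ 432.939 -148.959  157.185] [-0.463 -0.612  2.191  0.102  0.948  1.396] 1.9741397505327642e-27
grasp [ 504.762 -172.816   51.486] [-0.434 -0.164  2.097  0.118  0.593  1.381] 2.9470876526150686e-24
lift [ 484.762 -172.816  231.486] [-0.458 -0.45   1.938  0.092  1.038  1.412] 8.163883013607488e-27
cup axis after [ 0.003 -0.004 -1.   ] TCP place [507.77  157.394 128.3  ]
3.141592653589793 [507.77  157.394 228.3  ] [ 0.001 -0.304  2.351  1.99   0.26   2.93 ] 31947.002863554822
3.141592653589793 [507.77  157.394 128.3  ] [ 0.002 -0.161  2.356  2.009  0.26   2.93 ] 22509.307807242
3.141592653589793 [507.77  157.394 113.3  ] [ 0.002 -0.136  2.353  2.012  0.26   2.93 ] 21293.92790854277
cup axis after [ 0.003 -0.004 -1.   ] TCP place [507.77  157.394 128.3  ]
-3.141592653589793 [507.77  157.394 228.3  ] [ 0.444 -0.26   1.801 -0.454  1.164 -0.717] 3.607908999214311e-26
-3.141592653589793 [507.77  157.394 128.3  ] [ 0.444 -0.167  1.928 -0.511  0.968 -0.6  ] 6.699549582921185e-24
-3.141592653589793 [507.77  157.394 113.3  ] [ 0.444 -0.146  1.942 -0.523  0.938 -0.579] 1.2329442693029063e-25
```

Request:
{"api": "step_arm", "payload": {
  "deltas": [
    {"delta_pos": [-3.0, 1.0, 2.4], "turn": 0.031},
    {"delta_pos": [-3.0, 1.0, 2.4], "turn": 0},
    {"delta_pos": [-3.0, 1.0, 2.4], "turn": 0},
    {"delta_pos": [-3.0, 1.0, 2.4], "turn": 0},
    {"delta_pos": [-3.0, 1.0, 2.4], "turn": 0},
    {"delta_pos": [-3.0, 1.0, 2.4], "turn": 0},
    {"delta_pos": [-3.0, 1.0, 2.4], "turn": 0},
    {"delta_pos": [-3.0, 1.0, 2.4], "turn": 0},
    {"delta_pos": [-3.0, 1.0, 2.4], "turn": 0},
    {"delta_pos": [-3.0, 1.0, 2.4], "turn": 0},
    {"delta_pos": [-3.0, 1.0, 2.4], "turn": 0}
  ]
}}

```text
t: 6.27
eef_pos: [500.3, -129.3, 330.0]
orientation: [2.862, -0.438, 0.916]
force: [1.1, -0.8, 0.1]
opening: 85.3
grasp_force: 0.0
```

```bash
cat > to.py <<'E'
import sys
from st import *
T=np.array([float(v) for v in sys.argv[1:4]]);d=M.T@(T-s['eef_pos']);print("tool delta to target cm",d/10)
E
python3 to.py 433 -149 157
```

```text
6.2667 [-0.3247 -0.4519  1.7446  0.0006  1.2277  1.5496] [ 500.3104 -129.291   329.9953] [ 1.1132 -0.7741  0.0647] 85.27924274793266 0.0
[[ 0.7772 -0.3025  0.5518]
 [-0.2395 -0.9531 -0.1851]
 [ 0.582   0.0117 -0.8131]]
lean deg 35.59618782189997 lean az -0.3237014593851967 TCP az -0.2528890897344031
tool delta to target cm [-14.8267   3.7112  10.7174]
```

Request:
{"api": "step_arm", "payload": {
  "deltas": [
    {"delta_pos": [-3.0, 0.7, 2.1], "turn": 0.02},
    {"delta_pos": [-3.0, 0.7, 2.1], "turn": 0},
    {"delta_pos": [-3.0, 0.7, 2.1], "turn": 0},
    {"delta_pos": [-3.0, 0.7, 2.1], "turn": 0},
    {"delta_pos": [-2.8, 0.7, 2.1], "turn": 0},
    {"delta_pos": [0, 0, 0], "turn": 0}
  ]
}}

```text
t: 6.77
eef_pos: [429.0, -142.8, 150.1]
orientation: [2.873, -0.471, 0.898]
force: [-0.2, 0.0, -1.3]
opening: 85.5
grasp_force: 0.0
```

```bash
python3 to.py 504.8 -172.8 51.5; python3 - <<'E'
from station import viewer
import pickle
from h import *
im=[]
for n,(x0,y0,x1,y1) in (("top",(300,160,420,280)),("scene",(290,100,410,220))):
    d=viewer.snapshot(n);pickle.dump(d,open(n+"1.pkl","wb"));im.append(crop(Cam(d),x0,y0,x1,y1,3.3))
cv2.imwrite("pics/pre.png",np.hstack(im))
E
```

```text
6.7667 [-0.4467 -0.6174  2.2029  0.086   0.9559  1.421 ] [ 429.0287 -142.7623  150.1226] [-0.2427  0.022  -1.3235] 85.50227814430889 0.0
[[ 0.7791 -0.3188  0.5397]
 [-0.2626 -0.9478 -0.1807]
 [ 0.5692 -0.001  -0.8222]]
lean deg 34.69416651050518 lean az -0.32307703615174393 TCP az -0.32123170790487265
tool delta to target cm [ 1.0789  0.4409 12.7413]
```

View pics/pre.png

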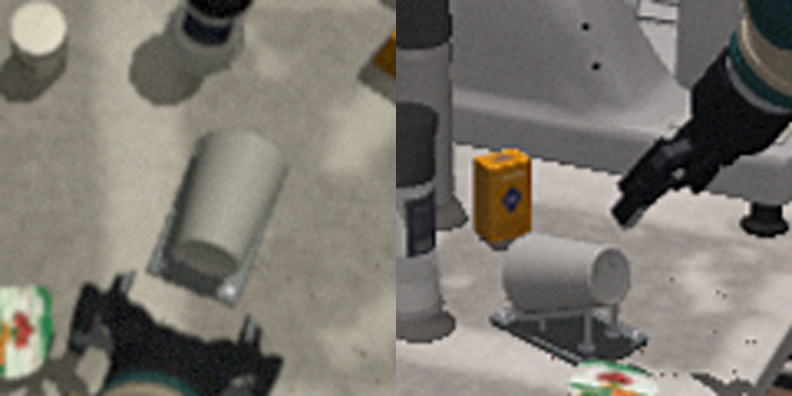

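The gripper straddles the cup's line: finger tips at (122,280) and (250,322) in the left crop, cup base at (205,255). Next step is to advance along the tool z axis.

Request:
{"api": "step_arm", "payload": {
  "deltas": [
    {"delta_pos": [0.5, 0.2, 0.4], "turn": 0},
    {"delta_pos": [0.6, 0.2, 0.4], "turn": 0},
    {"delta_pos": [0, 0, 1.5], "turn": 0},
    {"delta_pos": [0, 0, 1.5], "turn": 0},
    {"delta_pos": [0, 0, 1.5], "turn": 0},
    {"delta_pos": [0, 0, 1.5], "turn": 0},
    {"delta_pos": [0, 0, 1.5], "turn": 0},
    {"delta_pos": [0, 0, 1.5], "turn": 0}
  ]
}}

```text
t: 7.53
eef_pos: [499.0, -169.5, 89.8]
orientation: [2.861, -0.465, 0.925]
force: [0.4, -0.7, 0.5]
opening: 85.5
grasp_force: 0.0
```

```bash
python3 to.py 504.8 -172.8 51.5
```

```text
7.5333 [-0.4313 -0.2613  2.0923  0.0995  0.6901  1.405 ] [ 498.9881 -169.5251   89.771 ] [ 0.3907 -0.6593  0.4591] 85.53991039453611 0.0
[[ 0.7689 -0.3167  0.5554]
 [-0.2563 -0.9485 -0.186 ]
 [ 0.5857  0.0007 -0.8105]]
lean deg 35.853618438255296 lean az -0.3232006686477433 TCP az -0.3275035304162747
tool delta to target cm [-1.7108  0.1238  3.4856]
```

Request:
{"api": "step_arm", "payload": {
  "deltas": [
    {"delta_pos": [-0.8, 0.1, 0.8], "turn": 0},
    {"delta_pos": [-0.9, 0, 0.9], "turn": 0},
    {"delta_pos": [0, 0, 0.9], "turn": 0},
    {"delta_pos": [0, 0, 0.8], "turn": 0},
    {"delta_pos": [0, 0, 0], "turn": 0},
    {"delta_pos": [0, 0, 0], "turn": 0}
  ]
}}

```text
t: 8.03
eef_pos: [502.9, -171.9, 50.7]
orientation: [2.863, -0.465, 0.921]
force: [-0.7, -0.4, -0.2]
opening: 85.5
grasp_force: 0.0
```

```bash
python3 to.py 504.8 -172.8 51.5
```

```text
8.0333 [-0.4328 -0.1701  2.1044  0.1152  0.5906  1.3847] [ 502.8852 -171.9256   50.7174] [-0.6604 -0.4413 -0.2137] 85.47712869769299 0.0
[[ 0.7707 -0.3166  0.553 ]
 [-0.257  -0.9485 -0.185 ]
 [ 0.5831  0.0004 -0.8124]]
lean deg 35.67189895048206 lean az -0.32279815547297525 TCP az -0.32942127028005563
tool delta to target cm [0.2157 0.0224 0.0585]
```

Request:
{"api": "step_arm", "payload": {
  "deltas": [
    {"delta_pos": [0, 0, 0], "turn": 0},
    {"delta_pos": [0, 0, 0], "turn": 0},
    {"delta_pos": [0, 0, 0], "turn": 0},
    {"delta_pos": [0, 0, 0], "turn": 0},
    {"delta_pos": [0, 0, 0], "turn": 0},
    {"delta_pos": [0, 0, 0], "turn": 0},
    {"delta_pos": [0, 0, 0], "turn": 0}
  ],
  "grip": -1,
  "newtons": 60
}}

```text
t: 8.62
eef_pos: [501.5, -172.0, 49.9]
orientation: [2.862, -0.466, 0.92]
force: [-6.4, 0.1, 8.1]
opening: 59.2
grasp_force: 61.6
```

```bash
python3 st.py; python3 - <<'E'
from station import viewer
import pickle
from h import *
im=[]
for n,(x0,y0,x1,y1) in (("top",(300,160,420,280)),("scene",(290,130,410,250))):
    d=viewer.snapshot(n);pickle.dump(d,open(n+"2.pkl","wb"));im.append(crop(Cam(d),x0,y0,x1,y1,3.3))
cv2.imwrite("pics/grip.png",np.hstack(im))
E
```

```text
8.6167 [-0.4339 -0.1726  2.1085  0.1151  0.5893  1.3843] [ 501.4675 -171.9851   49.903 ] [-6.4219  0.1434  8.095 ] 59.16921989386765 61.58650292859008
[[ 0.7706 -0.3175  0.5526]
 [-0.2575 -0.9483 -0.1857]
 [ 0.583   0.0008 -0.8125]]
lean deg 35.661140521767926 lean az -0.32420216905461385 TCP az -0.3303925979542816
```

View pics/grip.png

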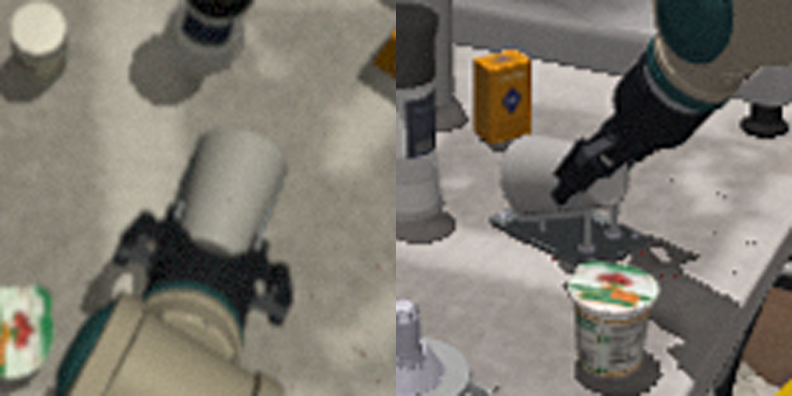

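The cup is gripped at opening 59.2, which puts the grasp about 24 mm from the base as planned, and the pads straddle the base end (near (220,240) in the top crop). Now I'll lift.

Request:
{"api": "step_arm", "payload": {
  "deltas": [
    {"delta_pos": [0.3, 0, -0.6], "turn": 0},
    {"delta_pos": [0.6, 0, -1.0], "turn": 0},
    {"delta_pos": [0.7, 0, -1.3], "turn": 0},
    {"delta_pos": [1.2, 0, -1.8], "turn": 0},
    {"delta_pos": [1.2, 0, -1.8], "turn": 0},
    {"delta_pos": [1.2, 0, -1.8], "turn": 0},
    {"delta_pos": [1.2, 0, -1.8], "turn": 0},
    {"delta_pos": [1.2, 0, -1.8], "turn": 0},
    {"delta_pos": [1.2, 0, -1.8], "turn": 0},
    {"delta_pos": [1.2, 0, -1.8], "turn": 0},
    {"delta_pos": [1.2, 0, -1.8], "turn": 0},
    {"delta_pos": [1.2, 0, -1.8], "turn": 0}
  ]
}}

```text
t: 9.72
eef_pos: [490.6, -167.8, 276.6]
orientation: [2.865, -0.466, 0.915]
force: [0.5, -0.8, -0.6]
opening: 58.5
grasp_force: 64.5
```

```bash
python3 st.py
```

```text
9.7167 [-0.4364 -0.4483  1.8464  0.0727  1.1293  1.4468] [ 490.6218 -167.8258  276.5569] [ 0.5351 -0.8091 -0.6272] 58.539779738461725 64.53730593734747
[[ 0.7729 -0.3172  0.5496]
 [-0.2584 -0.9484 -0.1839]
 [ 0.5796  0.0001 -0.8149]]
lean deg 35.42237652077516 lean az -0.32294726608765756 TCP az -0.32959059560494774
```

Request:
{"api": "step_arm", "payload": {
  "deltas": [
    {"delta_pos": [0, 0, -1], "turn": -0.12},
    {"delta_pos": [0, 0, 0], "turn": -0.12},
    {"delta_pos": [0, 0, 0], "turn": -0.12},
    {"delta_pos": [0, 0, 0], "turn": -0.12},
    {"delta_pos": [0, 0, 0], "turn": -0.12},
    {"delta_pos": [0, 0, 0], "turn": -0.12},
    {"delta_pos": [0, 0, 0], "turn": -0.12},
    {"delta_pos": [0, 0, 0], "turn": -0.12},
    {"delta_pos": [0, 0, 0], "turn": -0.12},
    {"delta_pos": [0, 0, 0], "turn": -0.12},
    {"delta_pos": [0, 0, 0], "turn": -0.12},
    {"delta_pos": [0, 0, 0], "turn": -0.12}
  ]
}}

```text
t: 10.72
eef_pos: [485.3, -166.1, 283.5]
orientation: [2.212, 1.392, 0.529]
force: [0.3, -0.8, -0.7]
opening: 59.1
grasp_force: 64.5
```

Request:
{"api": "step_arm", "payload": {
  "deltas": [
    {"delta_pos": [0, 0, 0], "turn": -0.12},
    {"delta_pos": [0, 0, 0], "turn": -0.12},
    {"delta_pos": [0, 0, 0], "turn": -0.12},
    {"delta_pos": [0, 0, 0], "turn": -0.12},
    {"delta_pos": [0, 0, 0], "turn": -0.12},
    {"delta_pos": [0, 0, 0], "turn": -0.12},
    {"delta_pos": [0, 0, 0], "turn": -0.12},
    {"delta_pos": [0, 0, 0], "turn": -0.12},
    {"delta_pos": [0, 0, 0], "turn": -0.12},
    {"delta_pos": [0, 0, 0], "turn": -0.12},
    {"delta_pos": [0, 0, 0], "turn": -0.12},
    {"delta_pos": [0, 0, 0], "turn": -0.12}
  ]
}}

```text
t: 11.72
eef_pos: [485.3, -166.1, 283.5]
orientation: [0.72, 2.419, -0.027]
force: [-0.5, -0.8, -0.7]
opening: 58.5
grasp_force: 64.4
```

```bash
python3 to.py 508 157 245
```

```text
11.7167 [-0.4383 -0.4669  1.8455  0.0732  1.1491 -1.4395] [ 485.2847 -166.0507  283.5438] [-0.5117 -0.7697 -0.7114] 58.543519000724736 64.43805473956246
[[-0.6676  0.5023  0.5495]
 [ 0.4899  0.8522 -0.1839]
 [-0.5606  0.1464 -0.815 ]]
lean deg 35.41139253333613 lean az -0.32291386355559953 TCP az -0.3296839178418686
tool delta to target cm [16.4695 28.1067 -1.5505]
```

Request:
{"api": "step_arm", "payload": {
  "deltas": [
    {"delta_pos": [0, 0, 0], "turn": -0.12},
    {"delta_pos": [0, 0, 0], "turn": -0.12},
    {"delta_pos": [0, 0, 0], "turn": -0.015},
    {"delta_pos": [1.0, 3.5, -0.2], "turn": 0},
    {"delta_pos": [1.0, 3.5, -0.2], "turn": 0},
    {"delta_pos": [1.0, 3.5, -0.2], "turn": 0},
    {"delta_pos": [1.0, 3.5, -0.2], "turn": 0},
    {"delta_pos": [1.0, 3.5, -0.2], "turn": 0},
    {"delta_pos": [1.0, 3.5, -0.2], "turn": 0},
    {"delta_pos": [1.0, 3.5, -0.2], "turn": 0},
    {"delta_pos": [1.0, 3.5, -0.2], "turn": 0},
    {"delta_pos": [0.8, 3.3, 0], "turn": 0}
  ]
}}

```text
t: 12.72
eef_pos: [509.3, 158.6, 246.8]
orientation: [0.418, 2.492, -0.124]
force: [1.5, -0.3, -0.5]
opening: 58.8
grasp_force: 64.5
```

Request:
{"api": "step_arm", "payload": {
  "deltas": [
    {"delta_pos": [0, 0, 0], "turn": 0},
    {"delta_pos": [0, 0, 0], "turn": 0}
  ]
}}

```text
t: 12.88
eef_pos: [509.4, 157.8, 245.7]
orientation: [0.414, 2.496, -0.126]
force: [-0.4, -0.5, 0.5]
opening: 58.7
grasp_force: 64.5
```

```bash
python3 to.py 508 157 245; cat > look.py <<'E'
import sys,pickle
from station import viewer
from h import *
k=sys.argv[1]
for n in("top","scene"): pickle.dump(viewer.snapshot(n),open(n+k+".pkl","wb"))
a=crop(load("top"+k),190,140,310,270,3.3);b=crop(load("scene"+k),235,150,355,280,3.3);cv2.imwrite(f"pics/look{k}.png",np.hstack([a,b]))
E
python3 look.py 3
```

```text
12.8833 [ 0.4418 -0.2618  1.7658 -0.4433  1.1999 -0.7305] [509.4377 157.8061 245.6556] [-0.3791 -0.4967  0.5193] 58.67704782932059 64.49303701245896
[[-0.7718  0.3215  0.5486]
 [ 0.2646  0.9469 -0.1827]
 [-0.5783  0.0041 -0.8158]]
lean deg 35.32925751042112 lean az -0.3214873494540948 TCP az 0.30039144592031547
tool delta to target cm [ 0.1275 -0.1228 -0.0107]
```

View pics/look3.png

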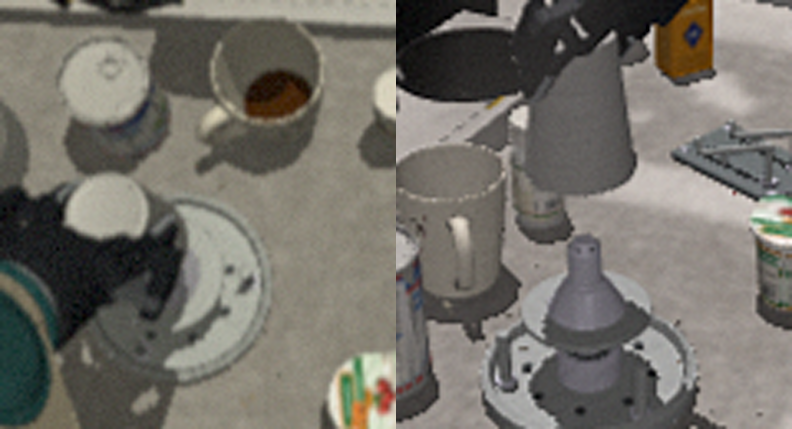

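The cup now hangs mouth down above the rinser, with no visible tilt: rim spans (523..637,~175) and the post tip is at (585,240) in the right crop. I'll measure the offset.

```bash
cat > up.py <<'E'
import fit
from fit import *
np.set_printoptions(precision=2,suppress=True)
import sys
k=sys.argv[1];zb=float(sys.argv[2]);T=np.array([float(v) for v in sys.argv[3:6]])
t=load("top"+k);s=load("scene"+k)
for c in(t,s):
    g=cv2.GaussianBlur(c.d["frame"].astype(np.float32),(0,0),0.9).mean(2);c.gx=cv2.Sobel(g,-1,1,0)/8;c.gy=cv2.Sobel(g,-1,0,1)/8
def sc(c,P):
    d=np.gradient(P,axis=0);L=np.linalg.norm(d,axis=1);n=np.c_[d[:,1],-d[:,0]]/L[:,None];q=P.T[::-1]
    return (np.minimum(abs(mc(c.gx,q,order=1)*n[:,0]+mc(c.gy,q,order=1)*n[:,1]),8)*L).sum()/L.sum()
def parts(p):
    x,y,z,ax,ay=p;Rm=R.from_euler('xy',[ax,ay]);b=np.array([x,y,z])
    ring=lambda h,r:b+Rm.apply(np.c_[r*np.cos(a),r*np.sin(a),0*a-h])
    bt=t.proj(ring(0,26.5)[np.argsort(a)]);
    up=bt[bt[:,1]<bt[:,1].mean()-1];up=up[np.argsort(up[:,0])]
    H=hull(s.proj(np.vstack([ring(3,27.5),ring(101,38.5)])))
    cut=s.proj(b-Rm.apply([0,0,55.]))[0,1];lw=H[H[:,1]>cut]
    i=np.argmax(np.linalg.norm(np.diff(lw,axis=0),axis=1));lw=np.roll(lw,-i-1,0)
    return up,lw
f=lambda p:-(sc(t,parts(p)[0])+1.5*sc(s,parts(p)[1]))
o=DE(f,[(465,525),(135,190),(zb-8,zb+8),(-.06,.06),(-.06,.06)],seed=2,popsize=25,maxiter=200,tol=1e-6)
print("cup base",o.x[:3],"tilt deg",np.degrees(o.x[3:]),"score",o.fun,"base-TCP",o.x[:3]-T)
Rm=R.from_euler('xy',o.x[3:]);print("rim centre",o.x[:3]+Rm.apply([0,0,-101]))
E
python3 up.py 3 288 509.4 157.8 245.7
```

```text
cup base [498.09 160.86 289.14] tilt deg [0.63 2.94] score -19.395226787378654 base-TCP [-11.31   3.06  43.44]
rim centre [492.91 161.98 188.28]
```

Request:
{"api": "step_arm", "payload": {
  "deltas": [
    {"delta_pos": [0.75, 0, 1.06], "turn": 0},
    {"delta_pos": [0.75, 0, 1.06], "turn": 0},
    {"delta_pos": [0.75, 0, 1.06], "turn": 0},
    {"delta_pos": [0.75, 0, 1.06], "turn": 0},
    {"delta_pos": [0.75, 0, 1.06], "turn": 0},
    {"delta_pos": [0.75, 0, 1.06], "turn": 0},
    {"delta_pos": [0.75, 0, 1.06], "turn": 0},
    {"delta_pos": [0.75, 0, 1.06], "turn": 0},
    {"delta_pos": [0, 0, 0], "turn": 0},
    {"delta_pos": [0, 0, 0], "turn": 0},
    {"delta_pos": [0, 0, 0], "turn": 0}
  ]
}}

```text
t: 13.9
eef_pos: [510.4, 156.3, 142.6]
orientation: [0.415, 2.494, -0.127]
force: [1.0, -0.0, -0.1]
opening: 58.9
grasp_force: 64.5
```

```bash
python3 to.py 508.5 157.8 128; python3 look.py 4; python3 up.py 4 184 509 157.8 142
```

```text
13.9 [ 0.4385 -0.1782  1.9063 -0.496   0.998  -0.6182] [510.3744 156.2697 142.5849] [ 1.0429 -0.0393 -0.0544] 58.85356999171212 64.51457285829093
[[-0.7706  0.3227  0.5496]
 [ 0.2652  0.9465 -0.184 ]
 [-0.5796  0.004  -0.8149]]
lean deg 35.42387365120031 lean az -0.32299867407184685 TCP az 0.29712270759484233
tool delta to target cm [1.0304 0.0786 1.0573]
cup base [499.04 162.62 178.47] tilt deg [-1.02  0.02] score -18.84141194863693 base-TCP [-9.96  4.82 36.47]
rim centre [499.02 160.83  77.48]
```

Request:
{"api": "step_arm", "payload": {
  "deltas": [
    {"delta_pos": [0.3, 0, 0.3], "turn": 0},
    {"delta_pos": [0.3, 0, 0.3], "turn": 0},
    {"delta_pos": [0.25, 0, 0.22], "turn": 0},
    {"delta_pos": [0, 0, 0], "turn": 0},
    {"delta_pos": [0, 0, 0], "turn": 0}
  ]
}}

```text
t: 14.42
eef_pos: [508.4, 157.3, 131.2]
orientation: [0.414, 2.494, -0.127]
force: [-1.0, -0.8, 1.7]
opening: 58.8
grasp_force: 64.8
```

```bash
python3 to.py 508.4 157.3 126
```

```text
14.4167 [ 0.443  -0.168   1.9218 -0.5062  0.9772 -0.5993] [508.3603 157.3284 131.1875] [-1.0479 -0.8005  1.7347] 58.834348764443284 64.8210727315984
[[-0.7705  0.3221  0.55  ]
 [ 0.2644  0.9467 -0.1839]
 [-0.58    0.0037 -0.8146]]
lean deg 35.448720021300986 lean az -0.32269237524797073 TCP az 0.3001331238057852
tool delta to target cm [ 0.297  -0.0033  0.4253]
```

Request:
{"api": "step_arm", "payload": {
  "deltas": [
    {"delta_pos": [0.17, 0, 0.24], "turn": 0},
    {"delta_pos": [0, 0, 0], "turn": 0},
    {"delta_pos": [0, 0, 0], "turn": 0}
  ]
}}

```text
t: 14.67
eef_pos: [508.4, 157.4, 128.2]
orientation: [0.414, 2.494, -0.127]
force: [-2.5, -0.1, 3.5]
opening: 58.6
grasp_force: 65.2
```

Request:
{"api": "step_arm", "payload": {
  "deltas": [
    {"delta_pos": [0.17, 0, 0.24], "turn": 0},
    {"delta_pos": [0, 0, 0], "turn": 0},
    {"delta_pos": [0, 0, 0], "turn": 0}
  ]
}}

```text
t: 14.92
eef_pos: [508.4, 157.4, 125.3]
orientation: [0.414, 2.494, -0.127]
force: [-2.6, -0.5, 5.7]
opening: 58.8
grasp_force: 65.4
```

Request:
{"api": "step_arm", "payload": {
  "deltas": [
    {"delta_pos": [0.17, 0, 0.24], "turn": 0},
    {"delta_pos": [0, 0, 0], "turn": 0},
    {"delta_pos": [0, 0, 0], "turn": 0}
  ]
}}

```text
t: 15.17
eef_pos: [508.5, 157.4, 122.6]
orientation: [0.414, 2.493, -0.127]
force: [-3.9, -1.4, 6.1]
opening: 58.9
grasp_force: 65.5
```

```bash
python3 to.py 508.4 157.3 113
```

```text
15.1667 [ 0.4429 -0.1563  1.9301 -0.5129  0.9595 -0.5873] [508.5047 157.3709 122.5544] [-3.8766 -1.4084  6.0556] 58.8830303267032 65.54813738719304
[[-0.7704  0.3222  0.5502]
 [ 0.2646  0.9467 -0.1838]
 [-0.5801  0.004  -0.8145]]
lean deg 35.458103511790064 lean az -0.322355315978699 TCP az 0.30012922965934014
tool delta to target cm [ 0.5604 -0.0139  0.7738]
```

The -x force of about 4 N suggests the cup is off-centre towards +x and touching the cone. I'll check with my last picture.

```bash
python3 look.py 5; python3 - <<'E'
from h import *
s=load("scene5");I=crop(s,262,200,330,275,8)
cv2.imwrite("pics/seat.png",I);print(I.shape)
for z in(70,63,):print(z,[((s.proj([495+dx,161.7+dy,z])[0]-[262,200]+.5)*8).round(1) for dx,dy in((0,0),(47,0),(-47,0))])
E
```

```text
(600, 544, 3)
70 [array([245.9, 344.9]), array([109.4, 303.8]), array([387.3, 387.6])]
63 [array([246.6, 364.1]), array([110.6, 322.7]), array([387.6, 407. ])]
```

View pics/seat.png

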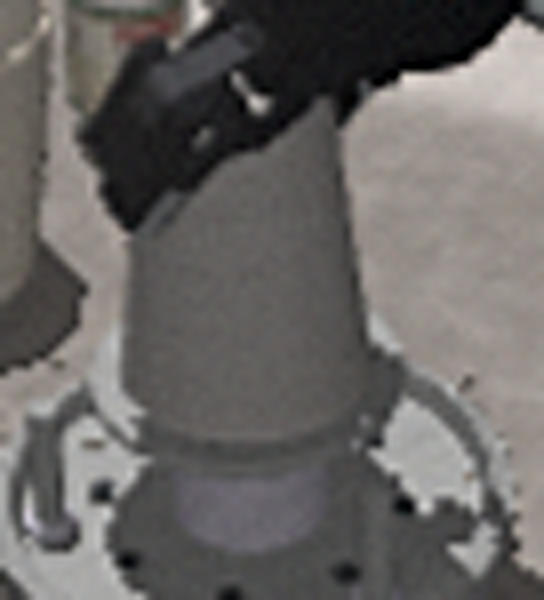

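The cup sits centred on the disc: rim 122..368 and disc 90..405 at 8x, so both centres are near 246. To let the rim settle flat, I'll ease the grip, compare the torque before and after, then re-tighten.

```bash
echo 'from st import *
print("tq",s["ft_torque"],"F",s["force"])' > tq.py; python3 tq.py | tail -1
```

```text
tq [-0.3592  0.2478 -0.2584] F [-3.0971 -1.5235  7.2007]
```

Request:
{"api": "step_arm", "payload": {
  "deltas": [
    {"delta_pos": [0, 0, 0], "turn": 0},
    {"delta_pos": [0, 0, 0], "turn": 0},
    {"delta_pos": [0, 0, 0], "turn": 0},
    {"delta_pos": [0, 0, 0], "turn": 0}
  ],
  "newtons": 25
}}

```text
t: 15.6
eef_pos: [508.5, 157.3, 122.7]
orientation: [0.414, 2.493, -0.127]
force: [-3.4, -1.4, 6.8]
opening: 58.8
grasp_force: 65.5
```

```bash
python3 tq.py
```

```text
15.6 [ 0.4429 -0.1565  1.9299 -0.5129  0.9596 -0.5873] [508.5349 157.3484 122.6973] [-3.3937 -1.4051  6.7562] 58.769570852363586 65.53789021636362
[[-0.7703  0.3223  0.5503]
 [ 0.2647  0.9466 -0.1838]
 [-0.5802  0.0041 -0.8145]]
lean deg 35.46430089347262 lean az -0.32235075254257084 TCP az 0.30007193807595556
tq [-0.3089  0.2254 -0.2271] F [-3.3937 -1.4051  6.7562]
```

Request:
{"api": "step_arm", "payload": {
  "deltas": [
    {"delta_pos": [0, 0, 0], "turn": 0},
    {"delta_pos": [0, 0, 0], "turn": 0},
    {"delta_pos": [0, 0, 0], "turn": 0},
    {"delta_pos": [0, 0, 0], "turn": 0},
    {"delta_pos": [0, 0, 0], "turn": 0},
    {"delta_pos": [0, 0, 0], "turn": 0}
  ],
  "grip": -1,
  "newtons": 25
}}

```text
t: 16.1
eef_pos: [508.5, 157.4, 122.7]
orientation: [0.414, 2.493, -0.127]
force: [-3.4, -0.8, 6.5]
opening: 58.7
grasp_force: 65.5
```

```bash
python3 tq.py
```

```text
16.1 [ 0.4429 -0.1565  1.9299 -0.5129  0.9596 -0.5873] [508.5391 157.3737 122.7142] [-3.389  -0.7754  6.5335] 58.71346571487589 65.53801019300579
[[-0.7703  0.3222  0.5503]
 [ 0.2647  0.9466 -0.1838]
 [-0.5802  0.0042 -0.8145]]
lean deg 35.464862389661114 lean az -0.32226226480287096 TCP az 0.300115176776744
tq [-0.3632  0.226  -0.1772] F [-3.389  -0.7754  6.5335]
```

```bash
python3 up.py 5 165 508.5 157.4 122.6; cat >> up.py <<'E'
# straight side edges in the scene only: sub-pixel edge on each row, line fits, against model with given tilt
z0=T[2]+42.7;g=s.d["frame"].astype(float).mean(2)
def side(sgn,rows):
    out=[]
    for v in rows:
        m=parts([T[0]-12.8,T[1]+4.3,z0,0,0])[1];c0=m[:,0].mean()
        near=m[(abs(m[:,1]-v)<1.5)&((m[:,0]-c0)*sgn>5)];
        if len(near)==0: continue
        u=near[:,0].mean();x=np.arange(u-5,u+5.1,.25);pr=cv2.GaussianBlur(g.astype(np.float32),(0,0),.8);y=mc(pr,[np.full_like(x,v),x],order=1);d=abs(np.gradient(y));i=d.argmax();out.append((v,x[i],u))
    return np.array(out)
vb=s.proj([T[0]-12.8,T[1]+4.3,z0-85])[0,1];vt=s.proj([T[0]-12.8,T[1]+4.3,z0-50])[0,1]
for sg in(-1,1):
    o=side(sg,np.arange(vt,vb,1.));
    if len(o)>3: print("side",sg,"slope obs/model",np.polyfit(o[:,0],o[:,1],1)[0],np.polyfit(o[:,0],o[:,2],1)[0],"offset px",np.median(o[:,1]-o[:,2]))
E
python3 up.py 5 165 508.5 157.4 122.6 | tail -2;python3 up.py 3 288 509.4 157.8 245.7 | tail -2
```

```text
cup base [494.66 160.97 161.24] tilt deg [-2.36 -3.06] score -17.302785363502856 base-TCP [-13.84   3.57  38.64]
rim centre [500.06 156.81  60.47]
side -1 slope obs/model -0.618374963451903 -0.06854978862672349 offset px -0.5
side 1 slope obs/model 0.20016752931472903 0.1459717251189237 offset px -0.25
side -1 slope obs/model -0.5844180193009627 -0.0625648724478191 offset px 1.0
side 1 slope obs/model 0.1363610588041493 0.14073168817477652 offset px -0.125
```

```bash
cat > dz.py <<'E'
import sys
from fit import *
np.set_printoptions(precision=2,suppress=True)
def scan(k):
    c=load("scene"+k);I=cv2.GaussianBlur(c.d["frame"].astype(np.float32),(0,0),0.7).mean(2)
    gx=cv2.Sobel(I,-1,1,0)/8;gy=cv2.Sobel(I,-1,0,1)/8
    b=np.linspace(0,2*np.pi,400);out=[]
    for z in np.arange(40,76,.5):
        P=c.proj(np.c_[495+47*np.cos(b),161.7+47*np.sin(b),0*b+z]);C=P.mean(0)
        d=np.gradient(P,axis=0);L=np.linalg.norm(d,axis=1);n=np.c_[d[:,1],-d[:,0]]/L[:,None]
        w=P[:,1]>C[1]-3      # front half and sides
        q=P.T[::-1];v=abs(mc(gx,q,order=1)*n[:,0]+mc(gy,q,order=1)*n[:,1]);out.append((z,(np.minimum(v,12)*L*w).sum()/(L*w).sum()))
    o=np.array(out);i=np.argsort(-o[:,1])[:6];return o[i]
for k in sys.argv[1:]: print(k,scan(k).tolist())
E
python3 dz.py 0 3 4 5
```

```text
0 [[71.5, 11.501970239069871], [72.0, 11.501573029392391], [72.5, 11.49973647027469], [71.0, 11.498799548489417], [73.0, 11.49553802995411], [70.5, 11.489795010617403]]
3 [[66.5, 9.377112671174917], [66.0, 9.316672032881208], [67.0, 9.206948628757084], [65.5, 9.203054857059591], [60.0, 9.145152920762616], [60.5, 9.093587083286256]]
4 [[66.5, 9.82199031200358], [67.0, 9.710272557860938], [66.0, 9.704614070664322], [65.5, 9.529009408058819], [60.5, 9.374026493261727], [67.5, 9.355516773814097]]
5 [[56.5, 7.9281284793270625], [57.0, 7.89302281126608], [56.0, 7.873101676247245], [55.5, 7.789256378872089], [57.5, 7.787903770626928], [58.0, 7.624854665009488]]
```

Request:
{"api": "step_arm", "payload": {
  "deltas": [
    {"delta_pos": [0.17, 0, 0.24], "turn": 0},
    {"delta_pos": [0.17, 0, 0.24], "turn": 0},
    {"delta_pos": [0, 0, 0], "turn": 0},
    {"delta_pos": [0, 0, 0], "turn": 0},
    {"delta_pos": [0, 0, 0], "turn": 0}
  ],
  "grip": -1,
  "newtons": 60
}}

```text
t: 16.52
eef_pos: [508.7, 157.3, 117.2]
orientation: [0.414, 2.493, -0.127]
force: [-5.0, -1.3, 8.2]
opening: 58.5
grasp_force: 65.8
```

```bash
python3 tq.py|tail -1; python3 look.py 6;python3 dz.py 6
```

```text
tq [-0.501   0.2693 -0.3189] F [-5.0163 -1.2702  8.1525]
6 [[52.5, 6.958482173587416], [52.0, 6.931927404297031], [53.0, 6.922508776800198], [51.5, 6.92051521500467], [58.0, 6.906991294135045], [51.0, 6.8856128390368205]]
```

```bash
python3 - <<'E'
from h import *
np.set_printoptions(linewidth=200)
s0=load("scene0")
print("px rows of front disc edge z=70,64,55:",[s0.proj([495-47*.33+0,161.7+47*.94,z])[0].round(1) for z in(70,64,62,55,49)])
for k in "3456":
    g=load("scene"+k).d["frame"].astype(float).mean(2)
    print(k);
    for cols in((276,279),(284,287),(300,303),(304,307)): print(cols,"rows 240..268",g[240:269,cols[0]:cols[1]].mean(1).round().astype(int))
E
```

```text
px rows of front disc edge z=70,64,55: [array([288.7, 254.8]), array([288.8, 256.9]), array([288.8, 257.6]), array([288.9, 260. ]), array([289. , 262.1])]
3
(276, 279) rows 240..268 [167 168 168 165 164 167 166 167 172 173 161 131 109 143 169 172 169 167 171 170 162 155 125  92  82  75  71  72  67]
(284, 287) rows 240..268 [101 102 104 105 107 107 110 113 100  80  73  73  74  75  85  84  86  92  93  96  93  96  94  91  91  90  86  78  75]
(300, 303) rows 240..268 [ 90  93  97  99  99 104 102  93  78  70  75  73  74  79  82  82  90  93  94  92  88  87  88  90  88  86  82  75  74]
(304, 307) rows 240..268 [168  96  66  73  73  71  72  72  74  73  71  74  77 107 156 183 105  66  74  73  75  75  75  73  73  73  74  74  73]
4
(276, 279) rows 240..268 [ 91 111 113 100 112  87 107 114 145 176 146 128 113 147 170 172 168 169 172 172 164 156 127  90  86  76  70  71  68]
(284, 287) rows 240..268 [ 95  94  92  94  93  93  94 105 100  81  75  74  77  74  87  86  85  93  96  96  94  94  93  92  92  91  87  79  75]
(300, 303) rows 240..268 [ 86  86  85  87  88  92 100  97  77  71  73  74  72  80  
[... 476 characters left out ...]
s 240..268 [87 87 88 87 87 89 91 87 89 88 88 89 94 87 74 71 82 84 87 89 87 89 92 90 88 88 82 76 75]
(304, 307) rows 240..268 [77 76 78 77 75 79 82 79 81 80 80 76 74 70 75 91 82 70 74 73 75 76 74 72 73 74 75 74 75]
6
(276, 279) rows 240..268 [127 119 125 128 132 126 119 120 117 116 136 148 169 175 173 153 119 128 164 180 124 111  87  75  74  73  73  74  68]
(284, 287) rows 240..268 [93 96 92 92 94 93 94 94 91 91 93 91 91 94 91 94 81 74 73 85 86 92 94 95 93 92 88 77 72]
(300, 303) rows 240..268 [88 87 86 87 87 90 88 89 88 90 88 87 86 90 93 82 74 73 83 83 83 87 90 91 91 87 81 77 75]
(304, 307) rows 240..268 [75 74 76 78 77 78 81 79 80 79 82 82 79 76 72 99 84 78 77 73 76 73 73 74 74 74 73 74 73]
```

Request:
{"api": "step_arm", "payload": {
  "deltas": [
    {"delta_pos": [0.13, -0.06, 0.03], "turn": 0},
    {"delta_pos": [0, 0, 0], "turn": 0},
    {"delta_pos": [0, 0, 0], "turn": 0},
    {"delta_pos": [0, 0, 0], "turn": 0}
  ]
}}

```text
t: 16.95
eef_pos: [508.3, 157.4, 116.9]
orientation: [0.414, 2.491, -0.125]
force: [-1.9, -0.6, 9.1]
opening: 58.6
grasp_force: 65.8
```

```bash
python3 tq.py; python3 look.py 7; python3 tq.py|tail -1; python3 - <<'E'
from h import *
from scipy.ndimage import map_coordinates
for cols in((284,287),(290,293),(300,303)):
    for k in "4567":
        g=load("scene"+k).d["frame"].astype(float).mean(2)[:,cols[0]:cols[1]].mean(1)
        print(cols,k,g[246:266].round().astype(int))
E
```

```text
16.95 [ 0.4433 -0.1506  1.9379 -0.5192  0.9454 -0.5773] [508.2957 157.3875 116.9468] [-1.8666 -0.5919  9.0738] 58.56941535515568 65.79997355586102
[[-0.769   0.3218  0.5524]
 [ 0.2647  0.9468 -0.183 ]
 [-0.5819  0.0055 -0.8132]]
lean deg 35.58685907177221 lean az -0.31993905304340176 TCP az 0.30027503116502235
tq [-0.3727 -0.1172 -0.1916] F [-1.8666 -0.5919  9.0738]
tq [-0.3956 -0.1284 -0.1003] F [-1.5393  0.4488  9.1362]
(284, 287) 4 [ 94 105 100  81  75  74  77  74  87  86  85  93  96  96  94  94  93  92
  92  91]
(284, 287) 5 [92 89 92 91 93 94 91 96 85 73 74 85 87 90 95 96 95 93 93 92]
(284, 287) 6 [94 94 91 91 93 91 91 94 91 94 81 74 73 85 86 92 94 95 93 92]
(284, 287) 7 [94 93 92 92 92 90 93 94 91 95 82 74 73 86 86 92 95 92 93 89]
(290, 293) 4 [ 93 111 125 129  86  72  75  74  73  87  92  69  41  81 106 107 107 105
 107 103]
(290, 293) 5 [ 95  93  95  95  94  96  98  95 102  81  74  74  88  83 103 107 108 107
 107 105]
(290, 293) 6 [ 96  95  96  97  94  97  91  95  94  95 101  80  72  84  88  91 107 108
 106 105]
(290, 293) 7 [ 96  96  97  93  94  96  94  94  95  96 101  80  72  78  87  87 106 108
 106 106]
(300, 303) 4 [100  97  77  71  73  74  72  80  83  83  89  93  96  89  87  86  90  89
  90  83]
(300, 303) 5 [91 87 89 88 88 89 94 87 74 71 82 84 87 89 87 89 92 90 88 88]
(300, 303) 6 [88 89 88 90 88 87 86 90 93 82 74 73 83 83 83 87 90 91 91 87]
(300, 303) 7 [88 88 90 87 89 89 87 90 94 87 76 70 81 82 83 87 92 90 88 86]
```

Request:
{"api": "step_arm", "payload": {
  "deltas": [
    {"delta_pos": [0.05, 0, 0.04], "turn": -0.012},
    {"delta_pos": [0, 0, 0], "turn": 0},
    {"delta_pos": [0, 0, 0], "turn": 0},
    {"delta_pos": [0, 0, 0], "turn": 0}
  ]
}}

```text
t: 17.38
eef_pos: [508.4, 157.6, 116.7]
orientation: [0.399, 2.493, -0.129]
force: [-0.2, -0.6, 9.6]
opening: 58.6
grasp_force: 65.8
```

```bash
python3 tq.py
```

```text
17.3833 [ 0.4436 -0.1502  1.9383 -0.5196  0.9438 -0.5879] [508.4023 157.6327 116.6632] [-0.1572 -0.5537  9.5686] 58.55788480871856 65.76091558628605
[[-0.7722  0.3126  0.5531]
 [ 0.2539  0.9499 -0.1824]
 [-0.5824 -0.0004 -0.8129]]
lean deg 35.61975875156526 lean az -0.318529912790322 TCP az 0.30065593020226
tq [-0.133  -0.358  -0.1652] F [-0.1572 -0.5537  9.5686]
```

The force is now vertical and its line of action passes through the disc centre, so the rim is seated all round at about 15 mm. Holding.

Request:
{"api": "step_arm", "payload": {
  "deltas": [
    {"delta_pos": [0, 0, 0], "turn": 0},
    {"delta_pos": [0, 0, 0], "turn": 0},
    {"delta_pos": [0, 0, 0], "turn": 0},
    {"delta_pos": [0, 0, 0], "turn": 0},
    {"delta_pos": [0, 0, 0], "turn": 0},
    {"delta_pos": [0, 0, 0], "turn": 0},
    {"delta_pos": [0, 0, 0], "turn": 0},
    {"delta_pos": [0, 0, 0], "turn": 0},
    {"delta_pos": [0, 0, 0], "turn": 0},
    {"delta_pos": [0, 0, 0], "turn": 0},
    {"delta_pos": [0, 0, 0], "turn": 0},
    {"delta_pos": [0, 0, 0], "turn": 0}
  ]
}}

```text
t: 18.38
eef_pos: [508.4, 157.6, 116.6]
orientation: [0.4, 2.493, -0.129]
force: [-0.9, -0.7, 9.8]
opening: 58.7
grasp_force: 65.8
```

```bash
python3 tq.py|tail -1; python3 look.py 8; python3 tq.py|tail -1; python3 - <<'E'
from h import *
def edge(k,c):   # shadowed disc top -> lighter side face: strongest rise after the darkest row
    g=load("scene"+k).d["frame"].astype(float).mean(2)[:,c:c+3].mean(1);x=np.arange(246,264,.05);y=np.interp(x,np.arange(400),g)
    lo=250 if k=="4" else 253;m=(x>lo);i=np.where(m)[0][y[m].argmin()];j=i+np.argmax(y[i:]>79);return x[j]
for k in "45678":print(k,[round(edge(k,c),2) for c in(284,300)])
E
```

```text
tq [-0.1382 -0.382  -0.2246] F [-0.9294 -0.7111  9.7993]
tq [-0.154  -0.3464 -0.2315] F [-1.2454 -0.253   8.7997]
4 [np.float64(253.4), np.float64(252.9)]
5 [np.float64(256.5), np.float64(255.75)]
6 [np.float64(258.55), np.float64(257.6)]
7 [np.float64(258.45), np.float64(257.85)]
8 [np.float64(258.35), np.float64(257.9)]
```

Request:
{"api": "step_arm", "payload": {
  "deltas": [
    {"delta_pos": [0, 0, 0], "turn": 0},
    {"delta_pos": [0, 0, 0], "turn": 0},
    {"delta_pos": [0, 0, 0], "turn": 0},
    {"delta_pos": [0, 0, 0], "turn": 0},
    {"delta_pos": [0, 0, 0], "turn": 0},
    {"delta_pos": [0, 0, 0], "turn": 0},
    {"delta_pos": [0, 0, 0], "turn": 0},
    {"delta_pos": [0, 0, 0], "turn": 0},
    {"delta_pos": [0, 0, 0], "turn": 0},
    {"delta_pos": [0, 0, 0], "turn": 0},
    {"delta_pos": [0, 0, 0], "turn": 0},
    {"delta_pos": [0, 0, 0], "turn": 0}
  ]
}}

```text
t: 19.48
eef_pos: [508.4, 157.6, 116.6]
orientation: [0.4, 2.493, -0.129]
force: [-1.6, -0.8, 9.8]
opening: 58.6
grasp_force: 65.8
```

Request:
{"api": "step_arm", "payload": {
  "deltas": [
    {"delta_pos": [0, 0, 0], "turn": 0},
    {"delta_pos": [0, 0, 0], "turn": 0},
    {"delta_pos": [0, 0, 0], "turn": 0},
    {"delta_pos": [0, 0, 0], "turn": 0},
    {"delta_pos": [0, 0, 0], "turn": 0},
    {"delta_pos": [0, 0, 0], "turn": 0},
    {"delta_pos": [0, 0, 0], "turn": 0},
    {"delta_pos": [0, 0, 0], "turn": 0},
    {"delta_pos": [0, 0, 0], "turn": 0},
    {"delta_pos": [0, 0, 0], "turn": 0},
    {"delta_pos": [0, 0, 0], "turn": 0},
    {"delta_pos": [0, 0, 0], "turn": 0}
  ]
}}

```text
t: 20.48
eef_pos: [508.4, 157.6, 116.6]
orientation: [0.4, 2.493, -0.129]
force: [-0.9, -0.4, 9.6]
opening: 58.4
grasp_force: 65.8
```

Request:
{"api": "step_arm", "payload": {
  "deltas": [
    {"delta_pos": [0, 0, 0], "turn": 0},
    {"delta_pos": [0, 0, 0], "turn": 0},
    {"delta_pos": [0, 0, 0], "turn": 0},
    {"delta_pos": [0, 0, 0], "turn": 0},
    {"delta_pos": [0, 0, 0], "turn": 0},
    {"delta_pos": [0, 0, 0], "turn": 0},
    {"delta_pos": [0, 0, 0], "turn": 0},
    {"delta_pos": [0, 0, 0], "turn": 0},
    {"delta_pos": [0, 0, 0], "turn": 0},
    {"delta_pos": [0, 0, 0], "turn": 0},
    {"delta_pos": [0, 0, 0], "turn": 0},
    {"delta_pos": [0, 0, 0], "turn": 0}
  ]
}}

```text
t: 21.48
eef_pos: [508.4, 157.6, 116.6]
orientation: [0.4, 2.493, -0.129]
force: [-0.7, -0.3, 8.9]
opening: 58.3
grasp_force: 65.8
```

```bash
python3 tq.py|tail -1; python3 -c "
from station import ticket
print(ticket.hand_in())"
```

```text
tq [-0.1308 -0.3588 -0.2401] F [-0.6983 -0.2524  8.872 ]
the job is handed in; nothing more can be done
None
```

The job is handed in at 21.5 s: the cup is mouth down over the spray post, pressed about 14–15 mm by camera, force and pose, held there for about 4 s and still gripped; the hand-in returned no verdict.

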